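# Change over the trays of the glass pick-up rack

### The job

One of the three steel trays in the rack has been left out empty: push it fully home. Then hook a fingertip behind the front lip of the tray that carries the solid glass paperweight and draw that tray gently out to its stop, so that the paperweight rides along standing where it is. Do not pinch a lip or touch the glass, keep the tumbler's tray shut, leave everything else where it stands, and finish clear of everything.

Things in the scene. Friction and masses are not known exactly. Their poses are not given: they have to be found in the camera images.
- tray_empty (a joint): The empty tray, drawn out at the start. Joint in m: 0 = fully home (shut), 0.12 = drawn fully out to its stop; slides level, about 2 N friction plus 6 N per m/s, stays where left. The three identical trays (223 x 100 mm, side walls 14 mm high) stand side by side at 120 mm pitch, in an order that differs from run to run.
- tray_dome (a joint): The tray that carries the paperweight, shut at the start. Joint in m: 0 = fully home (shut), 0.12 = drawn fully out to its stop; slides level, about 2 N friction plus 6 N per m/s, stays where left.
- tray_cup (a joint): The tray that carries the tumbler, shut at the start, to stay so. Joint in m: 0 = fully home (shut), 0.12 = drawn fully out to its stop; slides level, about 2 N friction plus 6 N per m/s, stays where left.
- lip_empty (a point): Middle of the top edge of the empty tray's front lip; moves with the tray. x axis: level, from lip into the tray (pushes it home; draw out along -x), y along the lip, z up. The lip is an upright plate 6 mm thick (3 mm either side of this point), 100 mm wide, from 20 to 56 mm above the table (this point). In front of it all is free.
- lip_dome (a point): Middle of the top edge of the paperweight tray's front lip; moves with the tray. x axis: level, from lip into the tray (pushes it home; draw out along -x), y along the lip, z up. Lip as on the empty tray. The tray floor is 32 mm below this point (24 mm above the table) and bare for over 55 mm behind the lip.
- lip_cup (a point): Middle of the top edge of the tumbler tray's front lip; moves with the tray. x axis: level, from lip into the tray (pushes it home; draw out along -x), y along the lip, z up. Lip and tray as the others.
- paperweight_center (a point): Centre of the solid domed glass paperweight, 60 mm across and 42 mm high, 0.15 to 0.31 kg, half-way up (21 mm above the tray floor). It stands loose about 107 mm behind the lip point of its tray, give or take 10 mm.
- tumbler_center (a point): Centre of an open glass tumbler of the same glass, 60 mm across the mouth and 75 mm high, half-way up. It stands loose in its tray about 107 mm behind the lip point.
- rack: Fixed grey rack with rails, 400 mm wide. Origin on the table below the outer face of the closed middle tray's lip; x axis points from the lips to the back. Base 16 mm high; rails up to 30 mm between the trays; along the back, from 185 to 240 mm behind the origin, a housing 78 mm high covers the tail ends of the trays.
- face_empty: Outer 3 mm layer of the empty tray's lip (the face that looks out of the rack), 100 x 33 mm, its top 3 mm below the lip's top edge; fixed to the tray. Origin at the middle of its lower outer edge.
- back_empty: Inner 3 mm layer of the empty tray's lip (the side that looks into the tray), 100 x 36 mm; fixed to the tray. Origin as for the outer layer.
- face_dome: Outer 3 mm layer of the lip of the paperweight's tray, as for the empty tray.
- back_dome: Inner 3 mm layer of the lip of the paperweight's tray, as for the empty tray: the side to hook.
- bottle: Bystander: clear plastic bottle, 64 mm across, 190 mm high, standing at the rack's left (+y) end. Origin at the centre of its foot.
- paddle: Bystander: wooden paddle lying on the table at the rack's right (-y) end, blade 130 x 75 x 14 mm, round handle 120 mm long. Origin under the blade's edge at the handle; blade along +x, handle along -x.
- brick: Bystander: small fire brick 115 x 64 x 50 mm lying in front of the bottle at the rack's left (+y) end. Origin at the centre of its underside.
There are look-alikes about, which are no part of the job. What is shaped like the part that bears tumbler_center but black or pink is not meant.

How it is judged:
By the outcome, as a careful person would: the job done as asked, in the order asked, and still so for the second after the job is handed in, with the robot touching nothing.
It also fails if it takes over 48 s, if anything falls off the work surface, if the arm or the gripper's body presses on something with over 40 N, if the wrist force passes 120 N, or if a joint passes its speed limit or range.

### The arm

A 6-joint arm with a two-finger parallel gripper is mounted at the origin on the work surface. World frame = base frame: x ahead of the robot, y to its left, z up, the work surface at z = 0. Lengths are in m, angles in degrees, forces in N, time in s.
With the tool pointing down it reaches from about 0.25 to 0.725 m from the base axis. Payload 9.7 kg.
Tool frame: the origin (TCP) lies on the centre line of the jaws, within the pads' length; the fingertips stand tip_reach ahead of it and the grasp point (between the pads) lies 2 mm behind it (tip_reach is the distance from the TCP to the fingertips, in m); z points along the fingers, y is the direction in which the jaws open and shut (so a half turn about z gives the same grasp; the last joint's range is limited). The gripper opens to 85 mm and grips with 20 to 120 N. Pads are 22 mm wide; open, the fingers measure 114 mm over their backs; the gripper's body (76 mm by 85 mm) begins 54 mm behind the grasp point. The pads swing forward as they close: fully open they stand 13 mm farther back than shut.
Start: joints at [73.281, 4.979, 10.078, 95.1, 0, 90], TCP at [0.158, 0.527, 0.248] pointing down, gripper open.
Joint ranges: [-179.16, 179.16], [-48.56, 103.87], [-65.8, 70.77], [-126.05, 130.52], [-82.76, 87.17], [-180, 180]. Speed limits (degrees/s): [127.2, 127.2, 147.25, 180, 180, 180].

### API

Orientations are given as [roll, pitch, yaw] about the fixed x, y, z axes, in that order (R = Rz(yaw) Ry(pitch) Rx(roll)).
In Python, from workcell import get_obs, camera, calibration, job_done, tip_reach gives the robot as it stands.
- The arm moves only by the tool apply_moves, never from a script. Its argument "rows" is a list of rows, each a list of 7 numbers: the shift along the world's x, y, z in mm, then the turn, a rotation vector about the world's x, y, z in degrees, then the closure, from 0 (fully open) to 1 (shut). A call has 1 to 20 rows; each row shifts and turns the commanded pose from where the row before left it; what a row does not reach is not made up. A row lasts 1/8 s, in which the tool goes at most 62.5 mm and 10.7 degrees, less where a joint would pass 70% of its speed; a pose out of reach is approached as far as the arm can. A call with a gripper value outside its range is refused whole. The fingers move at their own pace and stop on an object; "grip_force" is the grip in N (left out, the last holds). Time passes only in rows, so rows that do not move let the fingers close. It gives the time, the measured TCP pose, the force and the opening at its end, in the units of the state.
- get_obs(): the state, without advancing time (a new reading comes with each control period).
- camera(name): name is "scene" or "top" or "wrist"; returns the picture (480x640x3 uint8, red, green, blue); there is no depth.
- calibration(name): a dict with "intrinsics" (3x3 intrinsics, pixels), "dist" ([k1, k2, p1, p2, k3] as OpenCV has them; the pictures are not rectified), "T" (4x4, takes a point from camera to world coordinates); the wrist camera has in their place "mount" (4x4, takes a point from camera to tool coordinates, whose origin is the TCP and whose axes are the flange's). Camera axes: x right, y down, z forward; pixel columns grow to the right and rows downward; lengths in m; the calibration is good to about 2 mm. A picture is of the moment at which its call begins: read the wrist's pose just before it. calibration takes no time and is no camera call.
- job_done(): hands the job in, once; it reports no verdict.
The state is a dict: "time": time; "q": joint angles; "qd": joint speeds; "joint_efforts": joint torques, N m; "ee_pos": TCP position; "tcp_rot": TCP orientation; "wrist_force": force on the tool from outside, world axes, zero at the start; "torque": the same for the moment, N m; "opening": finger opening in m.
Only numpy, scipy, OpenCV 4.12 (cv2) and the standard library are available. Lean on these libraries where they do the work, as an engineer would, in place of code of your own. Each camera call takes 0.05 s, during which the arm holds its last target.

## Working session

There is one attempt and no reset: what is moved stays moved. The work goes in short steps, Python scripts to look and compute and a tool call to move; the robot and the scene stay as the last step left them, time stands still between calls to the robot, and variables do not carry over. Pictures are saved under pics/ and viewed, and the job is handed in when it is done.

Besides the shell and the picture viewer there is one more tool, called after "Emit:" as a command line: name --pt "numbers of a row" for each row, then --argument value for the rest. apply_moves: Moves the arm, as the interface text tells. Its arguments: {"type":"object","properties":{"rows":{"type":"array","items":{"type":"array","items":{"type":"number"}}},"grip_force":{"type":"number"}},"required":["rows"]}

```bash
mkdir -p pics; ls; python3 - <<'E'
from workcell import get_obs,camera,calibration,tip_reach
import cv2
print(tip_reach if not callable(tip_reach) else tip_reach())
print(get_obs())
for n in("scene","top"):
    cv2.imwrite(f"pics/{n}0.png",camera(n)[:,:,::-1])
for n in("scene","top","wrist"): print(calibration(n))
E
```

```text
pics
0.017
{'time': 0.0, 'q': array([7.32811823e+01, 5.01115951e+00, 1.00321510e+01, 9.50985401e+01,
       3.32159048e-04, 8.99995522e+01]), 'qd': array([0.01695898, 0.03770974, 0.0296524 , 0.01419918, 0.02448027,
       0.006763  ]), 'joint_efforts': array([ 1.22090583e-03, -5.20387459e+01,  4.64803362e+01,  1.64762407e-02,
        1.58083376e-04,  6.51246694e-06]), 'ee_pos': array([0.15815862, 0.52654718, 0.24756185]), 'tcp_rot': array([-1.79922451e+02, -3.32764766e-04,  1.63281630e+02]), 'wrist_force': array([-1.13819166,  0.46316246, -0.07798192]), 'torque': array([-0.06602997, -0.02713061,  0.02366626]), 'opening': 0.08540998152974211}
{'intrinsics': array([[488.71642054,   0.        , 320.82324398],
       [  0.        , 488.71642054, 241.04498455],
       [  0.        ,   0.        ,   1.        ]]), 'dist': array([-0.10384148,  0.        ,  0.        ,  0.        ,  0.        ]), 'T': array([[ 0.36873553,  0.5606601 , -0.74141376,  1.23932792],
       [ 0.92940663, -0.23559881,  0.28407132, -0.2094175 ],
       [-0.01540874, -0.79382205, -0.60795487,  0.58538879],
       [ 0
[... 539 characters left out ...]
         1.02371182e+00],
       [ 0.00000000e+00,  0.00000000e+00,  0.00000000e+00,
         1.00000000e+00]])}
{'intrinsics': array([[426.10139235,   0.        , 328.67555132],
       [  0.        , 426.10139235, 240.444677  ],
       [  0.        ,   0.        ,   1.        ]]), 'dist': array([-0.09632,  0.     ,  0.     ,  0.     ,  0.     ]), 'mount': array([[ 4.85156888e-04, -9.56351547e-01, -2.92218211e-01,
         7.30824514e-02],
       [ 9.99999708e-01,  6.36683434e-04, -4.23438500e-04,
        -7.79695826e-04],
       [ 5.91006559e-04, -2.92217921e-01,  9.56351576e-01,
        -1.26000422e-01],
       [ 0.00000000e+00,  0.00000000e+00,  0.00000000e+00,
         1.00000000e+00]])}
```

View pics/scene0.png

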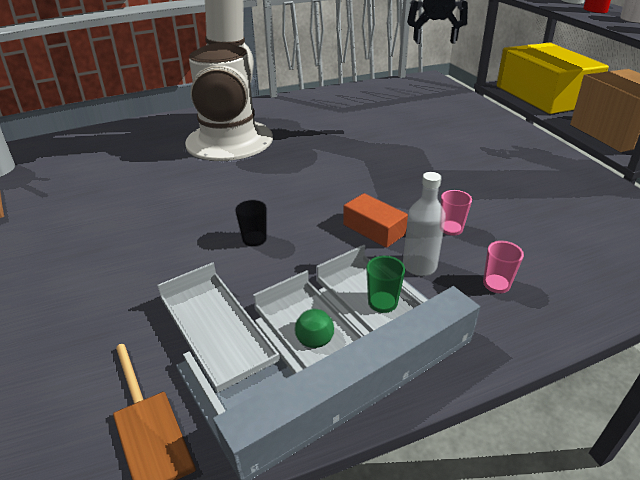

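View pics/top0.png

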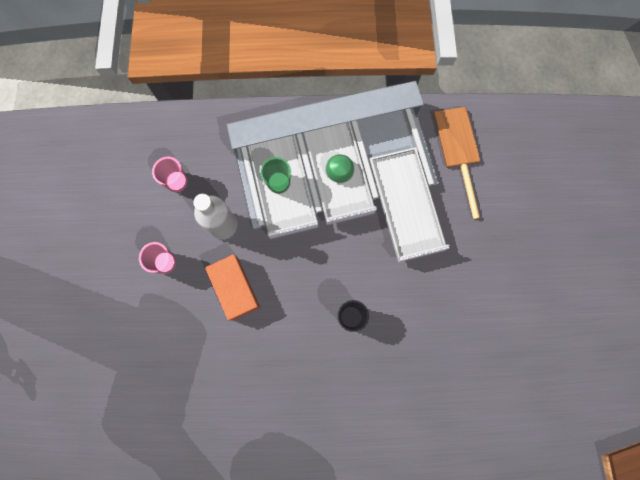

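The top view shows the empty tray out at the right (lip from about (400,260) to (447,249)). The middle tray holds the green dome (340,168), with its lip at about (348,216). The left tray holds the green tumbler (277,175). The black cup (352,316) and pink cups are look-alikes. I'll enlarge the crop to confirm and to measure.

```bash
python3 - <<'E'
import cv2
a=cv2.imread("pics/top0.png")[140:270,230:460]
cv2.imwrite("pics/crop0.png",cv2.resize(a,None,fx=3.4,fy=3.4,interpolation=cv2.INTER_CUBIC))
a=cv2.imread("pics/scene0.png")[230:400,150:450]
cv2.imwrite("pics/crop1.png",cv2.resize(a,None,fx=2.6,fy=2.6,interpolation=cv2.INTER_CUBIC))
E
```

```text
(no output)
```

View pics/crop0.png

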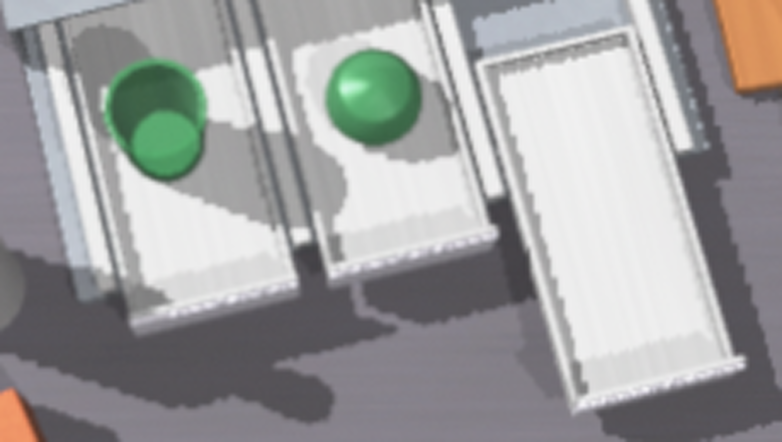

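View pics/crop1.png

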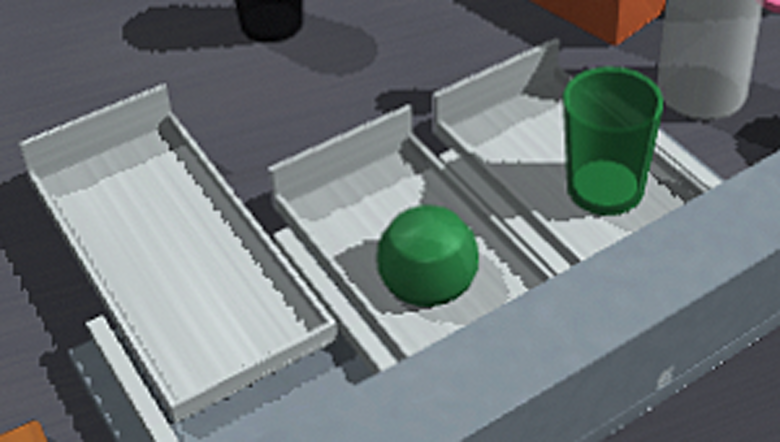

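```bash
cat > h.py <<'E'
import numpy as np,cv2
from workcell import calibration
def ray(n,uv,z):
    c=calibration(n); T=c["T"]
    p=cv2.undistortPoints(np.array([[uv]],float),c["intrinsics"],c["dist"])[0,0]
    d=T[:3,:3]@[p[0],p[1],1]; o=T[:3,3]
    return o+d*(z-o[2])/d[2]
E
python3 - <<'E'
from h import *
T=dict(e=[(576,406),(744,363)],d=[(331,277),(497,237)],c=[(134,326),(297,288)])
S=dict(e=[(166,87),(22,146)],d=[(410,107),(273,168)],c=[(556,42),(433,95)])
for k in T:
  for n,P,f,o in(("top",T[k],3.4,(230,140)),("scene",S[k],2.6,(150,230))):
    q=[ray(n,((u+.5)/f-.5+o[0],(v+.5)/f-.5+o[1]),.056)[:2]*1000 for u,v in P]
    d=q[0]-q[1]
    print(k,n,q[0].round(1),q[1].round(1),"mid",((q[0]+q[1])/2).round(1),"len",np.linalg.norm(d).round(1),"yaw",np.degrees(np.arctan2(-d[0],d[1])).round(2))
# dome
print(ray("top",((374+.5)/3.4-.5+230,(97+.5)/3.4-.5+140),.045)*1000)
print(ray("top",((565+.5)/3.4-.5+230,(60+.5)/3.4-.5+140),.038)*1000)
E
```

```text
e top [ 574.  -152.2] [ 596.4 -251.9] mid [ 585.2 -202. ] len 102.2 yaw 12.67
e scene [ 580.5 -153. ] [ 602.6 -249.4] mid [ 591.5 -201.2] len 98.9 yaw 12.89
d top [653.3 -13.7] [ 674.8 -111.4] mid [664.1 -62.5] len 100.1 yaw 12.43
d scene [660.4 -12.4] [ 681.3 -108.4] mid [670.8 -60.4] len 98.3 yaw 12.26
c top [627.2 101. ] [647.3   6.2] mid [637.3  53.6] len 96.8 yaw 11.95
c scene [635.7 102. ] [655.1   5.4] mid [645.4  53.7] len 98.6 yaw 11.33
[765.99014677 -42.99835707  45.        ]
[ 789.56984686 -160.91487053   38.        ]
```

Emit:
apply_moves --pt "26.5 -53 0 0 0 2.1 1" --pt "26.5 -53 0 0 0 2.1 1" --pt "26.5 -53 0 0 0 2.1 1" --pt "26.5 -53 0 0 0 2.1 1" --pt "26.5 -53 0 0 0 2.1 1" --pt "26.5 -53 0 0 0 2.1 1" --pt "26.5 -53 0 0 0 2.1 1" --pt "26.5 -53 0 0 0 2.1 1" --pt "26.5 -53 0 0 0 2.1 1" --pt "26.5 -53 0 0 0 2.1 1" --pt "26.5 -53 0 0 0 2.1 1" --pt "26.5 -53 0 0 0 2.1 1" --pt "26.5 -53 0 0 0 2.1 1" --pt "26.5 -52 0 0 0 1.8 1" --pt "0 0 -30 0 0 0 1" --pt "0 0 -30 0 0 0 1" --pt "0 0 -30 0 0 0 1" --pt "0 0 0 0 0 0 1" --grip_force 30

```text
time: 2.35
ee_pos: [0.528, -0.2138, 0.1558]
tcp_rot: [179.8, -0.2, -167.6]
wrist_force: [0.4, -0.1, 0.7]
opening: -0.0001
```

```bash
python3 - <<'E'
from workcell import *
import cv2
print(get_obs())
for n in("scene","top"): cv2.imwrite(f"pics/{n}1.png",camera(n)[:,:,::-1])
E
```

```text
{'time': 2.35, 'q': array([-2.20465199e+01,  7.05650432e+00,  2.09909106e+00,  8.53167746e+01,
        7.71938243e-04, -3.44212573e+01]), 'qd': array([ 0.09817891, -1.18458708,  3.94842797,  1.97148462,  0.01856516,
       -0.10369063]), 'joint_efforts': array([-9.52783716e-02, -5.35090220e+01,  4.50867140e+01, -7.65327718e-01,
       -2.14315507e-03,  4.94819886e-06]), 'ee_pos': array([ 0.52796513, -0.21380667,  0.15575538]), 'tcp_rot': array([ 179.84437141,   -0.22574198, -167.62495789]), 'wrist_force': array([ 0.43302952, -0.08809549,  0.72569864]), 'torque': array([ 0.00550408, -0.02095795, -0.03092026]), 'opening': -8.02890505076935e-05}
```

View pics/scene1.png

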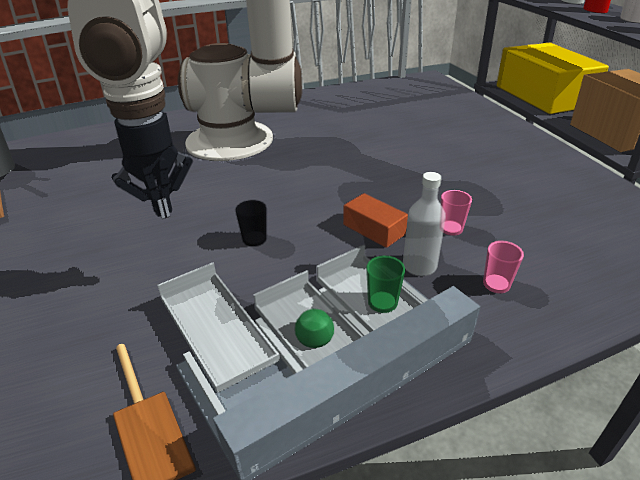

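```bash
cat >> h.py <<'E'
def proj(n,p):
    c=calibration(n); T=np.linalg.inv(c["T"])
    return cv2.projectPoints(np.array([p],float),cv2.Rodrigues(T[:3,:3])[0],T[:3,3],c["intrinsics"],c["dist"])[0][0,0]
E
python3 - <<'E'
from h import *
for d in(0,.017,.030): print(d,proj("scene",(.528,-.2138,.1558-d)),proj("top",(.528,-.2138,.1558-d)))
a=cv2.imread("pics/scene1.png")[150:230,110:210]
cv2.imwrite("pics/crop2.png",cv2.resize(a,None,fx=7,fy=7,interpolation=cv2.INTER_CUBIC))
E
```

```text
0 [161.49842121 206.22685974] [444.31839249 275.8107112 ]
0.017 [163.63437517 214.83389128] [441.97735655 276.88582654]
0.03 [165.23962959 221.27387725] [440.24430919 277.6812493 ]
```

View pics/crop2.png

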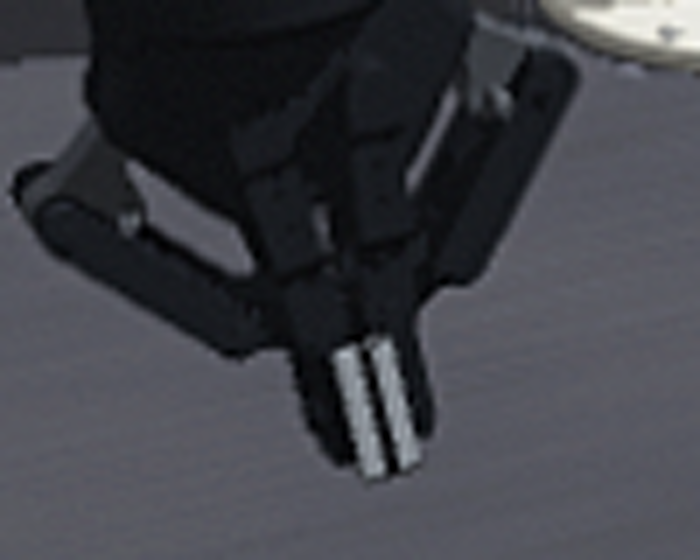

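The closed tips project close to 17 mm ahead of the TCP. Now I'll descend to z≈50 mm, approach the lip, and begin the push.

Emit:
apply_moves --pt "0 0 -35 0 0 0 1" --pt "0 0 -35 0 0 0 1" --pt "0 0 -34 0 0 0 1" --pt "14.7 3.2 0 0 0 0 1" --pt "14.7 3.2 0 0 0 0 1" --pt "7.8 1.7 0 0 0 0 1" --pt "7.8 1.7 0 0 0 0 1" --pt "9.8 2.15 0 0 0 0 1" --pt "9.8 2.15 0 0 0 0 1" --pt "9.8 2.15 0 0 0 0 1" --pt "9.8 2.15 0 0 0 0 1" --pt "9.8 2.15 0 0 0 0 1"

```text
time: 3.95
ee_pos: [0.6238, -0.1935, 0.0543]
tcp_rot: [180.0, -0.0, -167.6]
wrist_force: [-2.1, -0.3, 2.1]
opening: 0.0
```

```bash
python3 - <<'E'
from workcell import *
import cv2
o=get_obs();print(o['ee_pos'],o['wrist_force'],o['q'])
cv2.imwrite("pics/top2.png",camera("top")[:,:,::-1])
E
```

```text
[ 0.62383787 -0.19349248  0.05425492] [-2.13659108 -0.27714843  2.12609374] [-1.72340820e+01  1.95906151e+01  5.73098259e+00  7.61466353e+01
  4.96520698e-03 -2.96164793e+01]
```

View pics/top2.png

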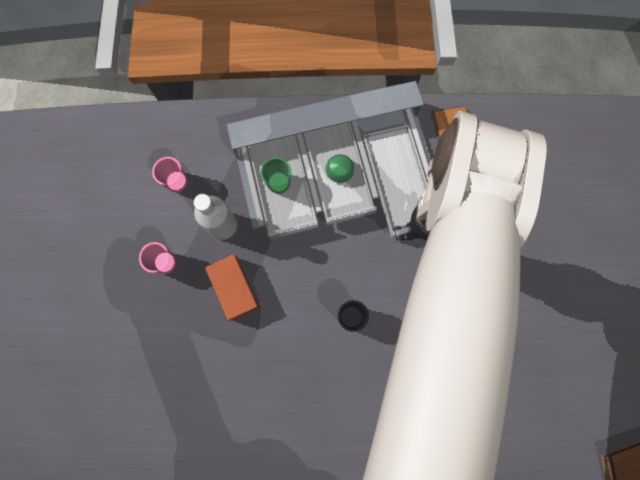

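Emit:
apply_moves --pt "9.8 2.15 0 0 0 0 1" --pt "9.8 2.15 0 0 0 0 1" --pt "9.8 2.15 0 0 0 0 1" --pt "7.8 1.7 0 0 0 0 1" --pt "5.9 1.3 0 0 0 0 1" --pt "2.9 0.6 0 0 0 0 1" --pt "2 0.4 0 0 0 0 1" --pt "0 0 0 0 0 0 1"

```text
time: 5.0
ee_pos: [0.6714, -0.1834, 0.0543]
tcp_rot: [-180.0, 0.0, -167.6]
wrist_force: [-0.8, 0.6, -0.7]
opening: 0.0
```

Emit:
apply_moves --pt "2 0.4 0 0 0 0 1" --pt "2 0.4 0 0 0 0 1"

```text
time: 5.25
ee_pos: [0.6752, -0.1826, 0.0544]
tcp_rot: [-180.0, 0.0, -167.6]
wrist_force: [-1.6, -0.0, 0.3]
opening: 0.0001
```

Emit:
apply_moves --pt "1 0.2 0 0 0 0 1" --pt "1 0.2 0 0 0 0 1"

```text
time: 5.5
ee_pos: [0.6773, -0.1821, 0.0544]
tcp_rot: [-180.0, 0.0, -167.6]
wrist_force: [-1.7, 0.4, 0.7]
opening: 0.0001
```

Emit:
apply_moves --pt "1 0.2 0 0 0 0 1" --pt "1 0.2 0 0 0 0 1"

```text
time: 5.75
ee_pos: [0.6793, -0.1817, 0.0544]
tcp_rot: [-180.0, 0.0, -167.6]
wrist_force: [-2.6, 0.2, 0.4]
opening: -0.0001
```

Emit:
apply_moves --pt "1 0.2 0 0 0 0 1" --pt "1 0.2 0 0 0 0 1"

```text
time: 6.0
ee_pos: [0.6801, -0.1815, 0.0544]
tcp_rot: [180.0, -0.1, -167.6]
wrist_force: [-12.6, -1.0, 6.2]
opening: 0.0001
```

Emit:
apply_moves --pt "1 0.2 0 0 0 0 1" --pt "0 0 0 0 0 0 1"

```text
time: 6.25
ee_pos: [0.6801, -0.1815, 0.0544]
tcp_rot: [180.0, -0.2, -167.7]
wrist_force: [-15.0, -1.8, 7.3]
opening: -0.0
```

It's home against its stop: TCP stalled at 0.680 with the force rising to 15 N. Next I'll back off, rise and go above the paperweight tray's hook spot.

Emit:
apply_moves --pt "-15 -3.3 0 0 0 0 1" --pt "-15 -3.3 0 0 0 0 1" --pt "0 0 40 0 0 0 1" --pt "0 0 40 0 0 0 1" --pt "0 20 0 0 0 0 1" --pt "0 40 0 0 0 0 1" --pt "10 40 0 0 0 0 1" --pt "20 32 0 0 0 0 1" --pt "8 0 0 0 0 0 1" --pt "0 0 0 0 0 0 1"

```text
time: 7.5
ee_pos: [0.6903, -0.0555, 0.1333]
tcp_rot: [180.0, -0.1, -167.6]
wrist_force: [-0.8, 0.5, -1.5]
opening: 0.0001
```

```bash
python3 - <<'E'
from workcell import *
import cv2
o=get_obs();print(o['ee_pos'],o['wrist_force'],o['tcp_rot'])
a=camera("scene")[:,:,::-1]
cv2.imwrite("pics/scene3.png",a)
cv2.imwrite("pics/crop3.png",cv2.resize(a[150:400,130:450],None,fx=2.4,fy=2.4,interpolation=cv2.INTER_CUBIC))
cv2.imwrite("pics/wrist3.png",camera("wrist")[:,:,::-1])
E
```

```text
[ 0.69033314 -0.05545278  0.13329863] [-0.82737729  0.48385494 -1.50523285] [ 1.79990495e+02 -5.24507444e-02 -1.67583771e+02]
```

View pics/crop3.png

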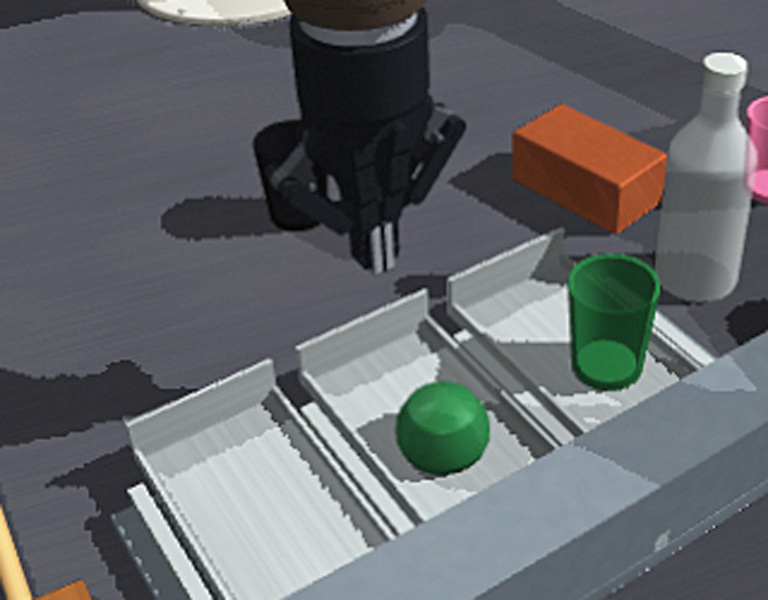

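View pics/wrist3.png

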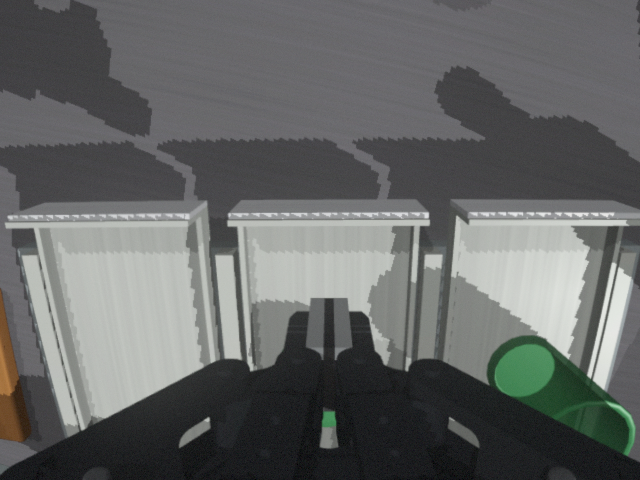

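The scene view shows all three lips in line, so the empty tray is shut. The wrist view shows the middle lip at (329,218), centred, with the tips behind it. I'll check the lip position in tool coordinates before descending.

```bash
python3 - <<'E'
from h import *
from scipy.spatial.transform import Rotation as R
c=calibration("wrist");M=c["mount"]
p0=np.array([.6903,-.0555,.1333]);Rt=R.from_euler('xyz',[180,-.05,-167.58],degrees=True).as_matrix()
def w(uv,z):
    p=cv2.undistortPoints(np.array([[uv]],float),c["intrinsics"],c["dist"])[0,0]
    o=p0+Rt@M[:3,3]; d=Rt@M[:3,:3]@[p[0],p[1],1]
    return o+d*(z-o[2])/d[2]
x=np.array([.9767,.2147]);y=np.array([-.2147,.9767])
for n,uv in dict(dl=(230,221),dr=(428,220),el=(9,224),er=(206,222),cl=(453,217),cr=(640,217),rl=(230,214.5)).items():
    q=w(uv,.056)[:2]; print(n,(q*1000).round(1),"behind",((q-p0[:2])@x*1000).round(1),((q-p0[:2])@y*1000).round(1))
E
```

```text
dl [ 679.9 -109.3] behind -21.7 -50.3
dr [658.3 -13.8] behind -22.3 47.6
el [ 706.6 -225.4] behind -20.5 -169.4
er [ 683. -121.] behind -21.2 -62.4
cl [654.1  -2. ] behind -23.8 60.0
cr [631.8  96. ] behind -24.6 160.5
rl [ 676.7 -109.8] behind -25.0 -50.1
```

Emit:
apply_moves --pt "0 0 -30 0 0 0 1" --pt "0 0 -30 0 0 0 1" --pt "0 0 -15 0 0 0 1" --pt "0 0 -6 0 0 0 1" --pt "0 0 -3 0 0 0 1" --pt "0 0 0 0 0 0 1"

```text
time: 8.35
ee_pos: [0.6906, -0.0557, 0.0511]
tcp_rot: [-180.0, 0.1, -167.6]
wrist_force: [1.2, -1.3, -0.6]
opening: -0.0004
```

```bash
python3 - <<'E'
from workcell import *
import cv2
a=camera("scene")[:,:,::-1]
cv2.imwrite("pics/crop4.png",cv2.resize(a[200:360,200:400],None,fx=3.7,fy=3.7,interpolation=cv2.INTER_CUBIC))
E
```

```text
(no output)
```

View pics/crop4.png

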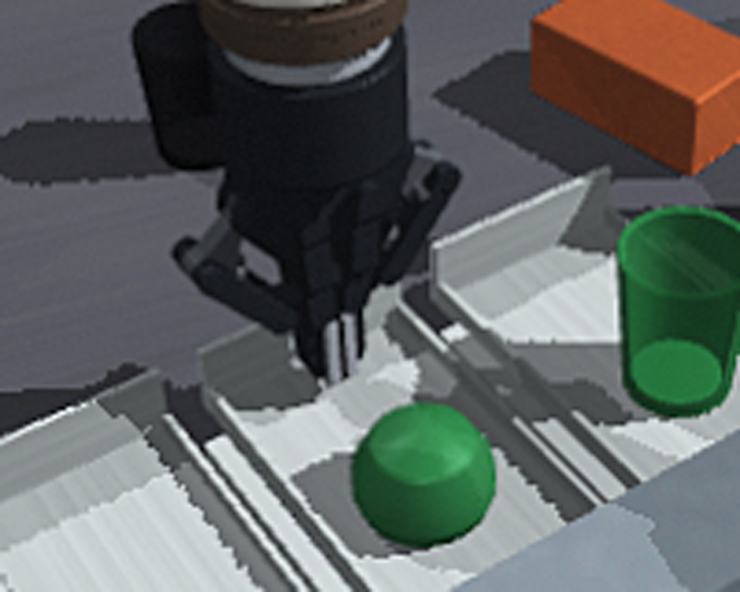

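The tips are inside the tray behind the lip, about 10 mm above the floor, and clear of the glass. Now for a slow draw.

Emit:
apply_moves --pt "-3.9 -0.85 0 0 0 0 1" --pt "-2.9 -0.65 0 0 0 0 1" --pt "-2 -0.43 0 0 0 0 1" --pt "-1 -0.2 0 0 0 0 1" --pt "-1 -0.2 0 0 0 0 1" --pt "-1 -0.2 0 0 0 0 1" --pt "-1 -0.2 0 0 0 0 1" --pt "-1.5 -0.33 0 0 0 0 1" --pt "-2 -0.43 0 0 0 0 1" --pt "-2.5 -0.55 0 0 0 0 1" --pt "-2.9 -0.65 0 0 0 0 1" --pt "-2.9 -0.65 0 0 0 0 1" --pt "-2.9 -0.65 0 0 0 0 1" --pt "-2.9 -0.65 0 0 0 0 1"

```text
time: 10.15
ee_pos: [0.6596, -0.0623, 0.0503]
tcp_rot: [-180.0, -0.0, -167.6]
wrist_force: [2.1, -0.6, 1.4]
opening: -0.0003
```

```bash
python3 - <<'E'
from workcell import *
import cv2
print(get_obs()['wrist_force'])
a=camera("scene")[:,:,::-1]
cv2.imwrite("pics/crop5.png",cv2.resize(a[200:360,200:400],None,fx=3.7,fy=3.7,interpolation=cv2.INTER_CUBIC))
E
```

```text
[ 2.06753515 -0.64644722  1.37923887]
```

View pics/crop5.png

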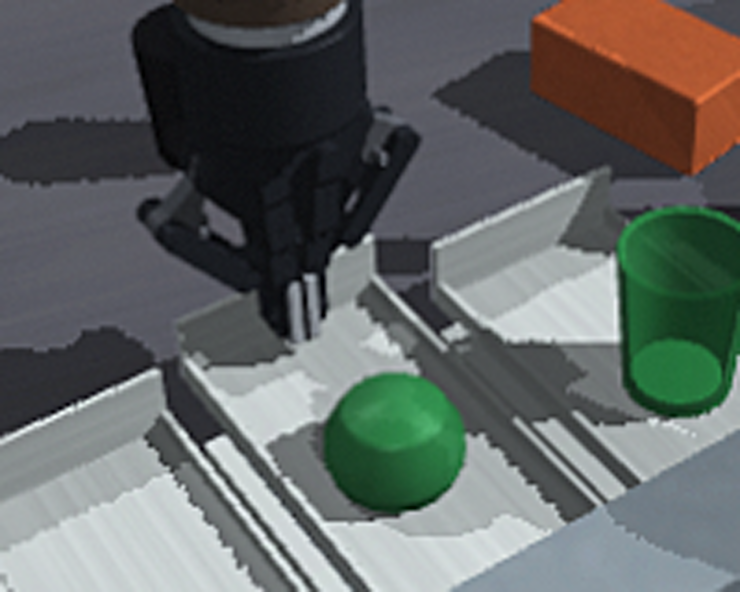

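```bash
python3 - <<'E'
from h import *
print(ray("top",(352,318),.075),ray("scene",(252,243),0))
E
```

```text
[ 0.46221624 -0.05473438  0.075     ] [ 0.47875541 -0.0633283   0.        ]
```

Emit:
apply_moves --pt "-3.4 -0.75 0 0 0 0 1" --pt "-3.9 -0.86 0 0 0 0 1" --pt "-3.9 -0.86 0 0 0 0 1" --pt "-3.9 -0.86 0 0 0 0 1" --pt "-3.9 -0.86 0 0 0 0 1" --pt "-3.9 -0.86 0 0 0 0 1" --pt "-3.9 -0.86 0 0 0 0 1" --pt "-3.9 -0.86 0 0 0 0 1" --pt "-3.9 -0.86 0 0 0 0 1" --pt "-3.9 -0.86 0 0 0 0 1"

```text
time: 11.45
ee_pos: [0.621, -0.0709, 0.0502]
tcp_rot: [-180.0, -0.0, -167.6]
wrist_force: [2.0, -1.2, -1.6]
opening: 0.0004
```

Emit:
apply_moves --pt "-3.9 -0.86 0 0 0 0 1" --pt "-3.9 -0.86 0 0 0 0 1" --pt "-3.9 -0.86 0 0 0 0 1" --pt "-3.9 -0.86 0 0 0 0 1" --pt "-3.9 -0.86 0 0 0 0 1" --pt "-3.9 -0.86 0 0 0 0 1" --pt "-3.9 -0.86 0 0 0 0 1" --pt "-3.9 -0.86 0 0 0 0 1" --pt "-3.9 -0.86 0 0 0 0 1" --pt "-3.4 -0.75 0 0 0 0 1" --pt "-2.9 -0.65 0 0 0 0 1" --pt "-2.4 -0.53 0 0 0 0 1" --pt "-2 -0.43 0 0 0 0 1" --pt "-1.5 -0.33 0 0 0 0 1" --pt "-1 -0.22 0 0 0 0 1"

```text
time: 13.32
ee_pos: [0.573, -0.0815, 0.0503]
tcp_rot: [-180.0, 0.0, -167.6]
wrist_force: [2.2, -0.5, -0.4]
opening: -0.0001
```

Emit:
apply_moves --pt "-1 -0.22 0 0 0 0 1" --pt "-1 -0.22 0 0 0 0 1" --pt "-1 -0.22 0 0 0 0 1"

```text
time: 13.7
ee_pos: [0.57, -0.0821, 0.0503]
tcp_rot: [-180.0, 0.0, -167.6]
wrist_force: [2.4, 0.2, -0.7]
opening: -0.0001
```

Emit:
apply_moves --pt "-1 -0.22 0 0 0 0 1" --pt "-1 -0.22 0 0 0 0 1" --pt "-1 -0.22 0 0 0 0 1"

```text
time: 14.08
ee_pos: [0.567, -0.0828, 0.0503]
tcp_rot: [-180.0, 0.0, -167.6]
wrist_force: [1.3, -1.8, -0.2]
opening: -0.0
```

Emit:
apply_moves --pt "-1 -0.22 0 0 0 0 1" --pt "-1 -0.22 0 0 0 0 1"

```text
time: 14.32
ee_pos: [0.565, -0.0832, 0.0503]
tcp_rot: [-180.0, 0.0, -167.6]
wrist_force: [1.9, -0.3, -0.1]
opening: -0.0001
```

Emit:
apply_moves --pt "-1 -0.22 0 0 0 0 1" --pt "-1 -0.22 0 0 0 0 1"

```text
time: 14.58
ee_pos: [0.5637, -0.0835, 0.0504]
tcp_rot: [-180.0, 0.1, -167.6]
wrist_force: [9.2, 1.5, -4.6]
opening: 0.0001
```

Emit:
apply_moves --pt "-1 -0.22 0 0 0 0 1" --pt "0 0 0 0 0 0 1"

```text
time: 14.82
ee_pos: [0.5637, -0.0835, 0.0504]
tcp_rot: [-180.0, 0.2, -167.6]
wrist_force: [11.3, 1.3, -5.9]
opening: 0.0001
```

It's at its stop: no further motion, with the force rising to 11 N. I'll unhook by moving forward 10 mm, then rise and retreat.

Emit:
apply_moves --pt "3 0.65 0 0 0 0 1" --pt "4 0.86 0 0 0 0 1" --pt "4 0.86 0 0 0 0 1" --pt "0 0 0 0 0 0 1" --pt "0 0 15 0 0 0 1" --pt "0 0 30 0 0 0 1" --pt "0 0 40 0 0 0 1" --pt "0 0 50 0 0 0 1" --pt "0 0 40 0 0 0 1" --pt "-20 -40 0 0 0 0 1" --pt "-30 -45 0 0 0 0 1" --pt "-30 -45 0 0 0 0 1" --pt "-30 -45 0 0 0 0 1" --pt "-30 -45 0 0 0 0 1" --pt "0 0 0 0 0 0 1" --pt "0 0 0 0 0 0 1"

```text
time: 16.82
ee_pos: [0.433, -0.3014, 0.2261]
tcp_rot: [-180.0, 0.0, -167.7]
wrist_force: [0.7, -0.0, 0.4]
opening: -0.0001
```

```bash
python3 - <<'E'
from workcell import *
import cv2
o=get_obs();print(o['ee_pos'],o['wrist_force'],o['qd'].round(2))
a=camera("scene")[:,:,::-1]
cv2.imwrite("pics/scene6.png",a)
cv2.imwrite("pics/top6.png",camera("top")[:,:,::-1])
E
```

```text
[ 0.4329988  -0.3014387   0.22614746] [ 0.73804034 -0.02211055  0.41252873] [ 1.56  0.28 -0.16 -0.17 -0.01  0.06]
```

View pics/scene6.png

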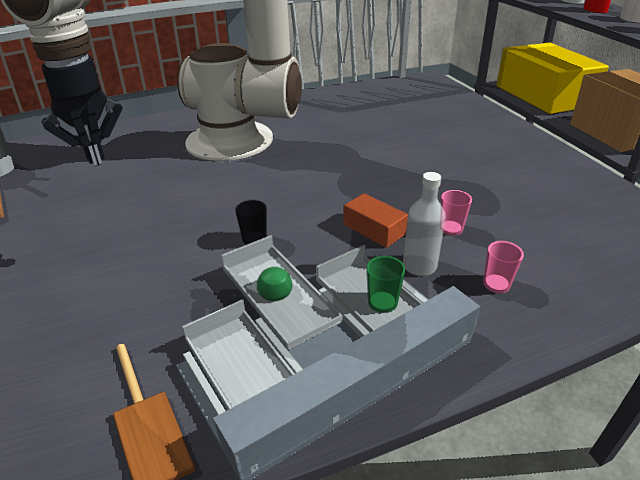

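View pics/top6.png

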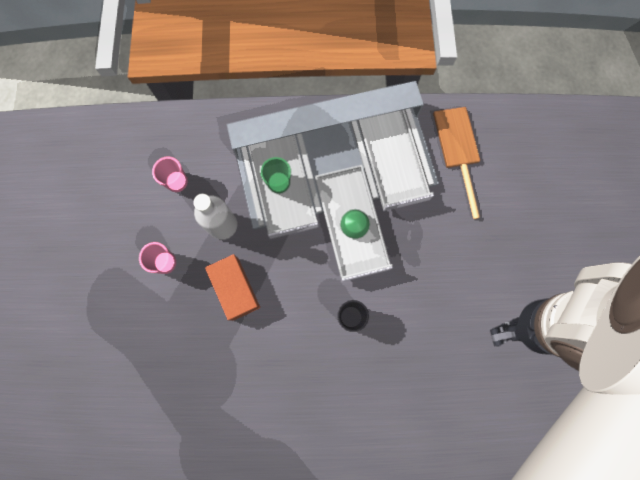

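The pictures show the empty tray shut. The middle tray is fully out with the dome at (354,223) in the top view, still about the same distance behind its lip. The tumbler and bystanders have not moved, and the arm is clear.

```bash
python3 -c "
from workcell import *
job_done()"
```

```text
the job is handed in; nothing more can be done
```

The empty tray is pushed fully home and the paperweight's tray is drawn out to its stop. I handed the job in at about 17 s of the 48 s allowed.

- **Empty tray:** I pushed it with the closed fingertips on its outer face. It stopped moving and the force rose to about 15 N, and pictures afterwards showed its lip in line with the others.
- **Paperweight tray:** I hooked the closed fingertips behind its lip and drew it at about 30 mm/s or less. It stopped moving and the force rose to about 11 N. By the measured tip positions that is about 120 mm out, though this rests on an assumed 11 mm half-width for the fingers.
- **Last checks:** After I unhooked and retreated, the scene and top pictures showed the paperweight upright and about as far behind its lip as before. The tumbler's tray was shut, the bystanders were where they started, and the arm was clear with almost no wrist force.
- **Disagreements:** The first estimates of the lip positions differed by 6–8 mm between the scene and top cameras. Part of that is the 6 mm lip thickness, and the wrist camera and the stop contact settled it. No check failed.

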